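# Slide the spicy-order clip onto the marker stand

### The job

Mark this pizza order as spicy: take the red open C-shaped clip by its upright tab and slide it sideways, gap first, onto the post of the small steel marker stand, below the black knob, so that the post stands inside the ring. Leave it lying flat on the stand's round foot, let go, and leave the yellow clip where it is.

Things in the scene. Friction and masses are not known exactly. Their poses are not given: they have to be found in the camera images.
- red_clip: Red plastic open clip, 60 g, loose, flat on the worktop: a C-shaped ring of 10 mm round bar, inside diameter 36 mm, outside 56 mm, with a 28 mm gap toward its own +x. A bar 16 mm wide and 10 mm high runs from the ring's back to x = -68 mm and carries the grip tab. Origin: ring centre at the underside; z up. The gap starts pointing away from the robot, within 25 degrees of straight ahead
- red_tab (a point): Grip point in the red clip's upright tab, at x = -55 mm, y = 0, 36 mm above the clip's underside, axes as the clip's. The tab is 24 mm long (x), 12 mm thick (y); its top is 50 mm above the underside. Grip it across y, fingers pointing down
- yellow_clip: Yellow clip of the same shape, size and axes, beside the red one; which of the two is on the left varies. It must stay where it is
- stand: Marker stand, fixed: round steel foot 110 mm in diameter, 10 mm high; on its axis an upright steel post 12 mm in diameter, bare from 10 to 50 mm above the worktop; on top a black disc knob 44 mm in diameter, 50 to 58 mm above the worktop, too wide for the clip's ring. A clip held level fits between foot and knob, from any side. Origin: post's axis at the worktop; z up
Mind the look-alikes: they are no part of the job. What is meant by the red_clip is not blue or pink, and is the larger of those in its own colour.

How it is judged:
By the outcome, as a careful person would: the job done as asked, in the order asked, and still so for the second after the job is handed in, with the robot touching nothing.
It also fails if it takes over 35 s, if anything falls off the work surface, if the arm or the gripper's body presses on something with over 40 N, if the wrist force passes 120 N, or if a joint passes its speed limit or range.

### The arm

A 6-joint arm with a two-finger parallel gripper is mounted at the origin on a cart in front of the work surface, level with it; the furniture and walls round the work are solid. World frame = base frame: x ahead of the robot, y to its left, z up, the work surface at z = 0. Lengths are in m, angles in rad, forces in N, time in s.
With the tool pointing down it reaches from about 0.35 to 0.85 m from the base axis. Payload 8.1 kg.
Tool frame: the origin (TCP) lies at the very end of the fingers, on their centre line; the grasp point (between the pads) lies 19 mm behind it; z points along the fingers, y is the line along which they close (so a half turn about z gives the same grasp; the last joint's range is limited). The gripper opens to 93 mm and grips with 3 to 60 N. Pads are 15 mm wide; open, the fingers measure 128 mm over their backs; the gripper's body (75 mm by 188 mm) begins 65 mm behind the grasp point.
Start: joints at [1.101, 0.13, 1.488, -0, 1.523, -0.085], TCP at [0.225, 0.556, 0.219] pointing down, gripper open.
Joint ranges: [-2.96, 2.96], [-0.89, 2.26], [0.02, 2.5], [-1.34, 4.48], [0, 2.73], [-2.66, 2.66]. Speed limits (rad/s): [2.39, 2.39, 2.79, 3.14, 3.14, 3.14].

### API

Orientations are given as a rotation vector (axis times angle).
In Python, from plant import robot gives the robot as it stands. The module is installed in compiled form; this text tells all that it offers.
- The arm moves only by the tool play_rows, never from a script. Its argument "increments" is text: rows parted by semicolons, each of 5 numbers parted by spaces: the shift along the tool's x, y, z in mm, then the turn about the tool's z in degrees, then the closure, from -1 (fully open) to 1 (shut). In form: dx dy dz yaw claw; .... A call has 1 to 20 rows; each row is the pose to reach, as a shift and turn from the pose commanded when the call began, along the tool's axes at that moment; what a row does not reach only later rows make up. A row lasts 1/10 s, in which the tool goes at most 50 mm and 8.59 degrees, less where a joint would pass 70% of its speed; a pose out of reach is approached as far as the arm can. A call with a gripper value outside its range is refused whole. The fingers move at their own pace and stop on an object; "force" is the grip in N (left out, the last holds). Time passes only in rows, so rows that repeat a pose let the fingers close. It gives the time, the measured TCP pose, the force, the opening and the grip force at its end, in the units of the state.
- robot.read_state(): the state, without advancing time (a new reading comes with each control period).
- robot.read_camera(name): name is "side" or "top"; returns the picture (400x640x3 uint8, blue, green, red); there is no depth.
- robot.calibration(name): a dict with "vertical_fov" (degrees; the focal length in pixels is half the picture's height over the tangent of half this angle, whatever the lens; pixels are square), "cx", "cy" (the principal point, pixels), "D" ([k1, k2, p1, p2, k3] as OpenCV has them; the pictures are not rectified), "rvec" (rotation vector, rad) and "tvec" (3), from world to camera coordinates, as OpenCV has them. Camera axes: x right, y down, z forward; pixel columns grow to the right and rows downward; lengths in m; the calibration is good to about 2 mm. A picture is of the moment at which its call begins. calibration takes no time and is no camera call.
- robot.close_job(): hands the job in; it is judged then, once.
Trained networks look in the newest picture that a camera, given by its name, has taken for a name from the list of things; names that differ only in an ending like _2 or _b are one class to them, and where a whole thing is asked for, a point or a joint stands for the part that bears it (a point fixed in the world has none). Each returns a list of dicts, best first, with "conf" (0 to 1); they miss things now and then, are a little off and sometimes report something else, mostly with a low value. They report only what shows in the picture. A call takes as long as a camera call. They do not tell look-alikes from the thing itself.
- robot.recognise(camera, query): "centre" ([x, y, z] in m, in world coordinates, good to about 4 mm: the middle of the surface that is visible of it).
- robot.regions_of(camera, query): "pixels" (400x640 bool, what is visible of it).
- robot.landmark_of(camera, query): "centre" ([x, y, z] in m, in world coordinates, good to about 4 mm: a listed point, or the origin of a listed thing).
The state is a dict: "t": time; "q": joint angles; "dq": joint speeds; "joint_torque": joint torques, N m; "tool_pos": TCP position; "orientation": TCP orientation; "force": force on the tool from outside, world axes, zero at the start; "wrist_torque": the same for the moment, N m; "opening": finger opening in m; "gripper_force": force on a finger pad.
Only numpy, scipy, OpenCV 4.12 (cv2) and the standard library are available. Lean on these libraries where they do the work, as an engineer would, in place of code of your own. Each camera call takes 0.05 s, during which the arm holds its last target. There are 200 camera calls.

## Working session

There is one attempt and no reset: what is moved stays moved. The work goes in short steps, Python scripts to look and compute and a tool call to move; the robot and the scene stay as the last step left them, time stands still between calls to the robot, and variables do not carry over. Pictures are saved under pics/ and viewed, at most 10 in all, crops included, and the job is handed in when it is done.

Besides the shell and the picture viewer there is one more tool, called after "Request:" in YAML: its name, and indented under it one key for each argument. play_rows: Moves the arm, as the interface text tells. Its arguments: {"type":"object","properties":{"increments":{"type":"string"},"force":{"type":"number"}},"required":["increments"]}

```bash
mkdir -p pics; python3 - <<'E'
from plant import robot
import cv2,numpy as np
for c in("top","side"):
    im=robot.read_camera(c); cv2.imwrite(f"pics/{c}0.png",im)
    k=robot.calibration(c); print(c,k)
    f=200/np.tan(np.radians(k["vertical_fov"]/2));K=np.array([[f,0,k["cx"]],[0,f,k["cy"]],[0,0,1.]])
    for q in("red_clip","red_tab","yellow_clip","stand"):
        for d in robot.landmark_of(c,q):
            p=np.array(d["centre"]);u=cv2.projectPoints(p[None],np.array(k["rvec"]),np.array(k["tvec"]),K,np.array(k["D"]))[0].ravel()
            print(c,q,round(d["conf"],2),p.round(4),u.round(0))
s=robot.read_state();print(s["t"],s["tool_pos"],s["orientation"],s["opening"],s["force"])
E
```

```text
top {'vertical_fov': 46.80943933745738, 'cx': 325.7304668925403, 'cy': 206.11481359062063, 'D': array([-0.0065061,  0.       ,  0.       ,  0.       ,  0.       ]), 'rvec': array([ 2.01107972, -2.18884423,  0.25776914]), 'tvec': array([0.12301029, 0.52241601, 0.77142724])}
top red_clip 0.87 [ 0.3867  0.1383 -0.0011] [300. 292.]
top red_clip 0.73 [ 0.5252  0.0899 -0.0027] [320. 217.]
top red_clip 0.71 [0.5385 0.1701 0.0014] [278. 213.]
top red_clip 0.49 [ 0.4302 -0.0011 -0.0013] [372. 262.]
top red_tab 0.77 [0.4008 0.1975 0.0382] [265. 285.]
top red_tab 0.56 [0.4727 0.1063 0.036 ] [313. 242.]
top red_tab 0.56 [0.4574 0.0235 0.032 ] [359. 246.]
top red_tab 0.51 [0.5683 0.2013 0.0207] [260. 197.]
top yellow_clip 0.68 [ 0.5633  0.2771 -0.0015] [222. 206.]
top stand 0.72 [ 0.6469 -0.1267 -0.0014] [423. 149.]
side {'vertical_fov': 51.09724854640498, 'cx': 309.6379142410511, 'cy': 202.21614582646313, 'D': array([-0.06373298,  0.        ,  0.        ,  0.        ,  0.        ]), 'rvec': array([ 1.91781875, -0.50239777,  0.30912971]), 'tvec': array([-0.42280965,  0.18186073,  0.61703572])}
side red_clip 0.95 [0.5315 0.0852 0.0048] [311. 222.]
side red_clip 0.82 [ 3.964e-01  1.382e-01 -3.000e-04] [244. 228.]
side red_clip 0.69 [ 0.5425  0.1708 -0.0042] [297. 211.]
side red_clip 0.6 [ 0.4247 -0.003  -0.    ] [284. 253.]
side red_tab 0.89 [0.4792 0.107  0.0341] [284. 211.]
side red_tab 0.83 [0.3983 0.1918 0.0314] [235. 206.]
side red_tab 0.69 [0.5648 0.2002 0.0226] [300. 194.]
side red_tab 0.65 [0.454  0.0231 0.0255] [291. 232.]
side yellow_clip 0.76 [ 0.5616  0.2712 -0.0027] [286. 195.]
side stand 0.79 [ 0.6467 -0.1297 -0.002 ] [418. 253.]
0.5 [0.22521124 0.55614169 0.21862503] [-6.00723967e-01 -3.08359757e+00 -2.29247655e-05] 0.09293508748925781 [-0.3177307 -0.1921008  0.3348957]
```

View pics/top0.png

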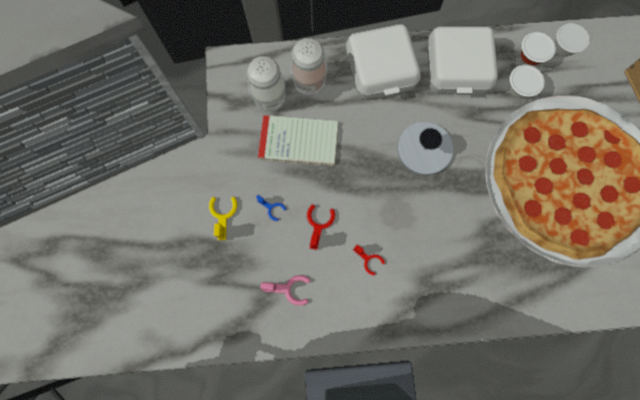

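View pics/side0.png

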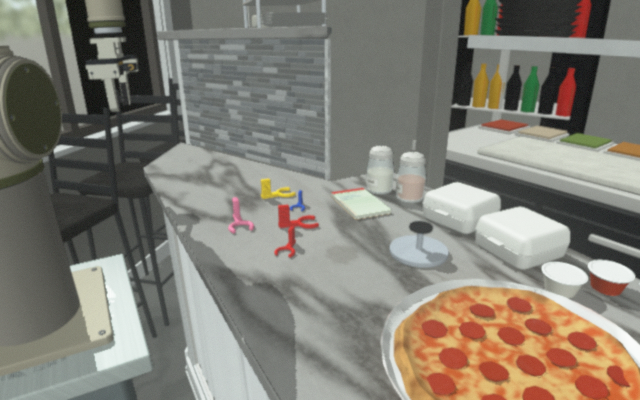

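Candidates, in top-view pixels:
- large red clip at (320,225): red and the larger of the two, so this is the one I choose
- small red clip at (370,260)
- pink clip at (288,288)
- blue clip at (272,208)
- yellow clip at (222,215): must stay where it is

The stand is at (427,147), with its knob at (431,138). Next I'll refine the pose by fitting a silhouette in both views, and check the choice in a crop.

```bash
cat >h.py <<'E'
from plant import robot
import cv2,numpy as np
from scipy.optimize import minimize
def cal(c):
    k=robot.calibration(c);f=200/np.tan(np.radians(k["vertical_fov"]/2))
    return np.array(k["rvec"]),np.array(k["tvec"]),np.array([[f,0,k["cx"]],[0,f,k["cy"]],[0,0,1.]]),np.array(k["D"])
C={c:cal(c) for c in("top","side")}
def proj(c,P): return cv2.projectPoints(np.asarray(P,float).reshape(-1,3),*C[c])[0].reshape(-1,2)
def box(a,b):return np.array([[x,y,z] for x in(a[0],b[0]) for y in(a[1],b[1]) for z in(a[2],b[2])])
def parts():
    g=np.arcsin(14/23);t=np.linspace(g,2*np.pi-g,30);out=[]
    circ=[(np.cos(u)*5,np.sin(u)*5) for u in np.linspace(0,6.28,9)]
    R=[np.array([[(23+a)*np.cos(s),(23+a)*np.sin(s),5+b] for a,b in circ]) for s in t]
    out+=[np.vstack(R[i:i+2]) for i in range(29)]
    out+=[box((-68,-8,0),(-24,8,10)),box((-67,-6,0),(-43,6,50))]
    return [p/1000 for p in out]
PT=parts()
def world(P,x,y,a,z=0):
    return np.c_[x+P[:,0]*np.cos(a)-P[:,1]*np.sin(a),y+P[:,0]*np.sin(a)+P[:,1]*np.cos(a),P[:,2]+z]
S=8
def render(c,v,z=0):
    m=np.zeros((400,640),np.float32);x0=0
    allp=[proj(c,world(P,*v,z)) for P in PT]
    big=np.zeros((400*4,640*4),np.uint8)
    for p in allp: cv2.fillConvexPoly(big,cv2.convexHull(((p+.5)*4*16).astype(np.int32)),255,shift=4)
    return cv2.resize(big,(640,400),interpolation=cv2.INTER_AREA)/255.
def redmask(c,im,guess):
    hsv=cv2.cvtColor(im,cv2.COLOR_BGR2HSV);h,s,v=cv2.split(hsv)
    m=(((h<8)|(h>172))&(s>150)&(v>60)).astype(np.float32)
    n=cv2.dilate((render(c,guess)>.2).astype(np.uint8),np.ones((13,13)))
    return m*n
def fit(M,v0,z=0):
    def cost(w):
        v=(w[0]/1000,w[1]/1000,np.radians(w[2]))
        return sum(np.abs(cv2.GaussianBlur(render(c,v,z)-M[c],(0,0),1)).sum() for c in M)
    w0=np.array([v0[0]*1000,v0[1]*1000,np.degrees(v0[2])])
    sim=np.vstack([w0,w0+[6,0,0],w0+[0,6,0],w0+[0,0,6]])
    r=minimize(cost,w0,method="Nelder-Mead",options=dict(initial_simplex=sim,xatol=.05,fatol=.05,maxiter=150));return r.x,r.fun
E
python3 - <<'E'
from h import *
g=(.528,.088,np.radians(-20));M={}
ims={c:cv2.imread(f"pics/{c}0.png") for c in C}
for c in C: M[c]=redmask(c,ims[c],g); 
print(M["top"].sum(),M["side"].sum())
print(fit(M,g)); print(fit({"top":M["top"]},g)); 
r=fit(M,g)[0];v=(r[0]/1e3,r[1]/1e3,np.radians(r[2]))
crops=[]
for c,(a,b) in{"top":(320,235),"side":(300,220)}.items():
    im=cv2.resize(ims[c][b-60:b+60,a-75:a+75],None,fx=5,fy=5)
    big=cv2.resize((render(c,v)>.5).astype(np.uint8)[b-60:b+60,a-75:a+75],None,fx=5,fy=5,interpolation=0)
    cs,_=cv2.findContours(big,1,2);cv2.drawContours(im,cs,-1,(0,255,0),1);crops.append(im[:, :400*2//2] if 0 else cv2.resize(im,(400,320)))
cv2.imwrite("pics/crop.png",np.hstack(crops))
# knob: dark blob near the predicted knob
st=(.647,-.128)
for c in C:
    p=proj(c,[[*st,.058]])[0]; sel=cv2.inRange(cv2.cvtColor(ims[c],cv2.COLOR_BGR2GRAY),0,50)
    n=np.zeros_like(sel);cv2.circle(n,tuple(int(i) for i in p),16,255,-1);ys,xs=np.nonzero(sel&n)
    uv=np.array([xs.mean(),ys.mean()]);print(c,p,uv,len(xs),robot.read_state()["t"])
    def xy(uv,z):
        rv,t,K,D=C[c];d=np.r_[cv2.undistortPoints(uv.reshape(1,1,2),K,D).ravel(),1];R=cv2.Rodrigues(rv)[0];o=-R.T@t;d=R.T@d;return o+d*(z-o[2])/d[2]
    print(xy(uv,.058),xy(uv,.054))
E
```

```text
382.0 365.0
(array([529.31502321,  89.19723937, -15.85671773]), np.float64(364.8779108943224))
(array([529.24442682,  89.39892556, -15.63812179]), np.float64(133.84501561977552))
top [430.05781257 137.59159241] [430.33538462 138.45538462] 325 0.5
[ 0.645242   -0.12828241  0.058     ] [ 0.64675057 -0.12938035  0.054     ]
side [420.13042728 224.41723776] [nan nan] 0 0.5
[nan nan nan] [nan nan nan]<stdin>:19: RuntimeWarning: Mean of empty slice.
  ret = ret.dtype.type(ret / rcount)
```

View pics/crop.png

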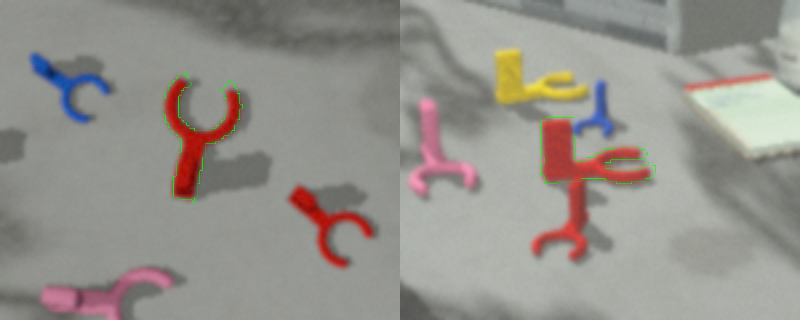

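The overlay fits the large red clip: its ring is at top (320,217) and its tab at (315,242). It is clearly bigger than the red one at (370,260). Clip pose is (0.529, 0.089, -15.8°), and the stand is at about (0.646, -0.1285). First move is to above the tab, with the fingers half open to clear its neighbours.

Request:
play_rows:
  increments: "-402 -325 128 -6 0;-402 -325 128 -6 0;-402 -325 128 -6 0;-402 -325 128 -6 0;-402 -325 128 -6 0;-402 -325 128 -6 0;-402 -325 128 -6 0;-402 -325 128 -6 0;-402 -325 128 -6 0;-402 -325 128 -6 0;-402 -325 128 -6 0;-402 -325 128 -6 0;-402 -325 128 -6 0;-402 -325 128 -6 0;-402 -325 128 -6 0;-402 -325 128 -6 0"
  force: 25

```text
t: 2.1
tool_pos: [0.4757, 0.1051, 0.091]
orientation: [0.436, 3.111, 0.0]
force: [0.3, -1.1, -0.3]
opening: 0.0465
gripper_force: 0.0
```

Request:
play_rows:
  increments: "-1 0 30 0 0;-1 0 55 0 0;-1 0 74 0 0;-1 0 74 0 0;-1 0 74 0 0;-1 0 74 0 1;-1 0 74 0 1;-1 0 74 0 1;-1 0 74 0 1;-1 0 74 0 1;-1 0 74 0 1;-1 0 74 0 1;-1 0 74 0 1"
  force: 25

```text
t: 3.4
tool_pos: [0.477, 0.1037, 0.0169]
orientation: [0.438, 3.111, 0.0]
force: [-1.3, 0.2, 4.9]
opening: 0.0121
gripper_force: 25.0
```

Request:
play_rows:
  increments: "0 0 -30 0 1;0 0 -60 0 1;0 0 -80 0 1;0 0 -80 0 1;-20 -36 -80 0 1;-40 -72 -80 0 1;-60 -108 -80 0 1;-80 -144 -80 0 1;-96 -177 -80 0 1;-96 -177 -80 0 1;-96 -177 -80 0 1;-96 -177 -80 0 1"

```text
t: 4.6
tool_pos: [0.5192, -0.0918, 0.0954]
orientation: [-0.438, -3.109, -0.001]
force: [-0.1, 0.3, -1.2]
opening: 0.012
gripper_force: 24.9
```

```bash
python3 - <<'E'
from h import *
s=robot.read_state();print(s["t"],s["tool_pos"],s["orientation"],s["opening"],s["gripper_force"])
p=s["tool_pos"];a=np.radians(-15.9);g=(p[0]+.055*np.cos(a),p[1]+.055*np.sin(a),a);z=p[2]-.017
M={};cs=[]
for c in C:
    im=robot.read_camera(c);n=cv2.dilate((render(c,g,z)>.2).astype(np.uint8),np.ones((15,15)))
    h,q,v=cv2.split(cv2.cvtColor(im,cv2.COLOR_BGR2HSV));M[c]=(((h<8)|(h>172))&(q>150)&(v>60)).astype(np.float32)*n
    u=proj(c,[[.6,-.11,.05]])[0].astype(int);b=render(c,g,z)
    sl=np.s_[u[1]-60:u[1]+60,u[0]-75:u[0]+75];k=cv2.resize(im[sl],(400,320))
    ct,_=cv2.findContours(cv2.resize((b>.5).astype(np.uint8)[sl],(400,320),interpolation=0),1,2);cv2.drawContours(k,ct,-1,(0,255,0),1);cs.append(k)
    for d in robot.landmark_of(c,"stand"):print(c,d)
print(g,M["side"].sum(),fit({"side":M["side"]},g,z))
cv2.imwrite("pics/hold.png",np.hstack(cs))
E
```

```text
4.6 [ 0.51920698 -0.09182172  0.09536762] [-4.37632305e-01 -3.10886784e+00 -1.09405393e-03] 0.01195024917411377 24.949157238006592
top {'centre': [0.6466, -0.1289, -0.0042], 'conf': 0.59}
side {'centre': [0.6469, -0.1283, -0.0044], 'conf': 0.68}
(np.float64(0.5721027498457036), np.float64(-0.1068894802914744), np.float64(-0.2775073510670984)) 315.0 (array([ 574.46251081, -100.98114755,  -17.63894523]), np.float64(498.364096612283))
```

View pics/hold.png

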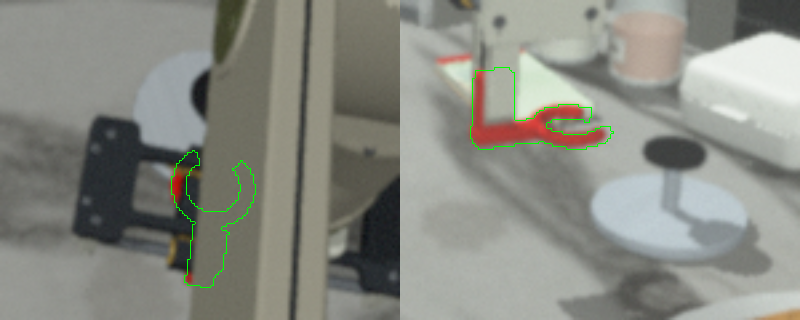

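The clip is held level and matches its prediction, with the ring at side-crop (572,125) and the gap facing the post at (672,185). Next I lower it to mid-post height.

Request:
play_rows:
  increments: "0 0 25 0 1;0 0 45 0 1;0 0 58 0 1;0 0 58 0 1;0 0 58 0 1;0 0 58 0 1"

```text
t: 5.4
tool_pos: [0.5211, -0.0931, 0.0399]
orientation: [0.438, 3.109, -0.0]
force: [-0.3, 0.4, -1.1]
opening: 0.0119
gripper_force: 24.9
```

Request:
play_rows:
  increments: "-12 0 0 0 1;-24 0 0 0 1;-36 0 0 0 1;-48 0 0 0 1;-58 0 0 0 1;-68 0 0 0 1;-76 0 0 0 1;-76 0 0 0 1;-76 0 0 0 1"

```text
t: 6.3
tool_pos: [0.593, -0.1139, 0.0385]
orientation: [-0.438, -3.11, -0.0]
force: [0.1, 0.1, -0.7]
opening: 0.0119
gripper_force: 24.9
```

```bash
python3 - <<'E'
from h import *
s=robot.read_state();print(s["t"],s["tool_pos"],s["orientation"],s["opening"],s["force"])
p=s["tool_pos"];a=np.radians(-15.9);g=(p[0]+.055*np.cos(a),p[1]+.055*np.sin(a),a);z=p[2]-.017;print(g,z)
im=robot.read_camera("side");u=proj("side",[[.62,-.12,.03]])[0].astype(int);cv2.imwrite("pics/in.png",cv2.resize(im[u[1]-50:u[1]+50,u[0]-75:u[0]+75],(600,400),interpolation=cv2.INTER_CUBIC))
E
```

```text
6.3 [ 0.59299051 -0.11386556  0.03849511] [-4.38416554e-01 -3.11036537e+00 -1.13983419e-04] 0.011906063052636298 [ 0.0654774   0.09403688 -0.70495629]
(np.float64(0.6458862819962345), np.float64(-0.12893331925788823), np.float64(-0.2775073510670984)) 0.021495109111819947
```

View pics/in.png

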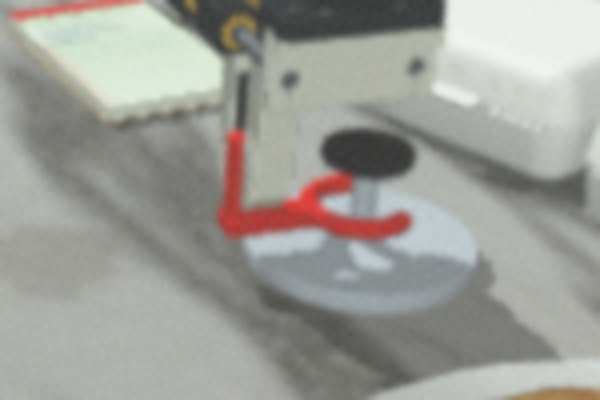

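The post at (365,195) stands inside the ring, with the clip below the knob. Next I lower it onto the foot.

Request:
play_rows:
  increments: "0 0 4 0 1;0 0 8 0 1;0 0 10 0 1;0 0 11 0 1;0 0 11.5 0 1;0 0 11.5 0 1;0 0 11.5 0 1"

```text
t: 7.05
tool_pos: [0.5933, -0.114, 0.0273]
orientation: [0.438, 3.111, -0.0]
force: [-0.4, -0.2, 0.1]
opening: 0.0118
gripper_force: 24.9
```

Request:
play_rows:
  increments: "0 0 0.5 0 1;0 0 0.5 0 0.6;0 0 0.5 0 0.4;0 0 0.5 0 0.2;0 0 0.5 0 0.2;0 0 0.5 0 0.2;0 0 0 0 0.2;0 0 -15 0 0.2;0 0 -35 0 0.2;0 0 -60 0 0.2;0 0 -90 0 0.2;80 0 -120 0 0.2;120 0 -120 0 0.2;150 0 -120 0 0.2;150 100 -120 0 0.2;150 150 -120 0 0.2;150 200 -120 0 0.2;150 200 -120 0 0.2;150 200 -120 0 0.2"

```text
t: 8.95
tool_pos: [0.5051, 0.1252, 0.1488]
orientation: [0.43, 3.11, 0.004]
force: [-0.4, 0.1, -0.6]
opening: 0.037
gripper_force: 0.0
```

```bash
python3 - <<'E'
from h import *
s=robot.read_state();print(s["t"],s["tool_pos"],s["opening"],s["force"])
g=(.646,-.129,np.radians(-15.9));z=.01;M={};cs=[]
for c in C:
    im=robot.read_camera(c);n=cv2.dilate((render(c,g,z)>.2).astype(np.uint8),np.ones((15,15)))
    h,q,v=cv2.split(cv2.cvtColor(im,cv2.COLOR_BGR2HSV));M[c]=(((h<8)|(h>172))&(q>150)&(v>60)).astype(np.float32)*n
    u=proj(c,[[.62,-.12,.03]])[0].astype(int);cs.append(cv2.resize(im[u[1]-50:u[1]+50,u[0]-50:u[0]+50],(400,400),interpolation=cv2.INTER_CUBIC))
    print(c,[(d["centre"],d["conf"]) for d in robot.landmark_of(c,"yellow_clip")])
print(fit(M,g,z));cv2.imwrite("pics/end.png",np.hstack(cs))
E
```

```text
8.95 [0.50512717 0.12516099 0.14875266] 0.03697198533971527 [-0.44222021  0.11073003 -0.56254822]
top []
side [([0.5611, 0.2746, 0.0017], 0.81)]
(array([ 646.81594368, -129.05546328,  -17.07452747]), np.float64(463.7585554170734))
```

View pics/end.png

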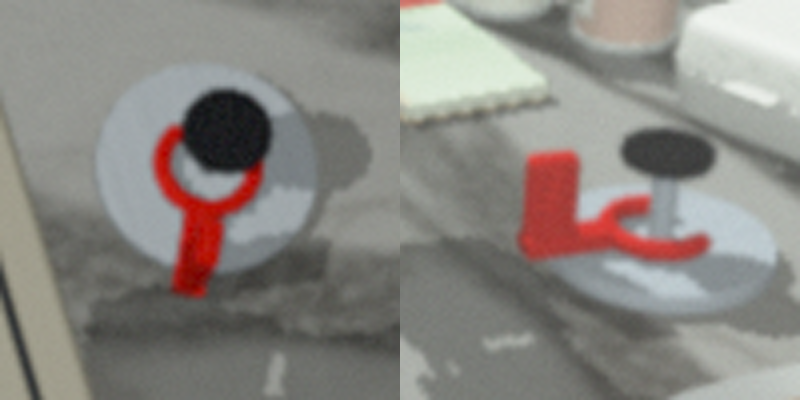

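The clip lies flat on the foot, with its ring around the post: top crop (208,165), side crop (660,228). The arm is clear, and the yellow clip hasn't moved.

```bash
python3 -c "
from plant import robot
print(robot.close_job())"
```

```text
the job is handed in; nothing more can be done
None
```

The red clip is on the stand's post below the knob, lying flat on the foot and released. The yellow clip was left where it was, and I handed the job in at about 9 s of the 35 s allowed.

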